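# Line up the bead tins by size on the riser

### The arm

A 6-joint arm with a two-finger parallel gripper is mounted at the origin on the work surface. World frame = base frame: x ahead of the robot, y to its left, z up, the work surface at z = 0. Lengths are in m, angles in rad, forces in N, time in s.
With the tool pointing down it reaches from about 0.25 to 0.725 m from the base axis. Payload 4 kg.
Tool frame: the origin (TCP) lies at the very end of the fingers, on their centre line; the grasp point (between the pads) lies 19 mm behind it; z points along the fingers, y is the line along which they close (so a half turn about z gives the same grasp; the last joint's range is limited). The gripper opens to 85 mm and grips with 20 to 120 N. Pads are 22 mm wide; open, the fingers measure 114 mm over their backs; the gripper's body (76 mm by 85 mm) begins 54 mm behind the grasp point. The pads swing forward as they close: fully open they stand 13 mm farther back than shut.
Start: joints at [1.283, 0.241, 0.005, 1.335, 0, 1.571], TCP at [0.142, 0.479, 0.231] pointing down, gripper open.
Joint ranges: [-2.72, 2.72], [-1.05, 1.87], [-1.09, 1.28], [-1.99, 2.15], [-1.42, 1.44], [-3.14, 3.14]. Speed limits (rad/s): [2.79, 2.79, 3.14, 3.14, 3.14, 3.14].

### API

Orientations are given as a unit quaternion [x, y, z, w].
In Python, from workcell import telemetry, vision, workorder gives the robot as it stands.
- The arm moves only by the shell command python3 -m inch 'ROWS'. ROWS is JSON, a list of rows, each a list of 3 entries, a list of its own where there are three numbers: the turn, a rotation vector about the tool's x, y, z scaled (see below), then the shift along the tool's x, y, z scaled (see below), then the closure, from -1 (fully open) to 1 (shut). A call has 1 to 10 rows; each row shifts and turns the commanded pose from where the row before left it, along the tool's axes as they then stand; what a row does not reach is not made up. The controller multiplies each number of a shift by 0.3 m and each number of a turn by 360 degrees. A row lasts 1/12 s, in which the tool goes at most 41.7 mm and 7.16 degrees, less where a joint would pass 70% of its speed; a pose out of reach is approached as far as the arm can. A call with a number of a shift or a turn outside -1 to 1 is refused whole. A call with a gripper value outside its range is refused whole. The fingers move at their own pace and stop on an object; the grip force is fixed at half the most. Time passes only in rows, so rows that do not move let the fingers close. It gives the time, the measured TCP pose, the force, the opening and the grip force at its end, in the units of the state.
- telemetry.get_obs(): the state, without advancing time (a new reading comes with each control period).
- vision.camera(name): name is "scene" or "top" or "wrist"; returns a dict with "img" (420x560x3 uint8, red, green, blue), "fov_y" (degrees; the focal length in pixels is half the picture's height over the tangent of half this angle, whatever the lens; pixels are square), "cx", "cy" (the principal point, pixels), "pose" (4x4, takes a point from camera to world coordinates). Camera axes: x right, y up, looking along -z (the intrinsics and any distortion apply to the point x, -y, -z); pixel columns grow to the right and rows downward; lengths in m; the calibration is good to about 2 mm. A picture is of the moment at which its call begins. There is no depth.
- workorder.job_done(): hands the job in; it is judged then, once.
The state is a dict: "clock": time; "joint_pos": joint angles; "joint_vel": joint speeds; "tau": joint torques, N m; "eef_pos": TCP position; "tool_rot": TCP orientation; "ft_force": force on the tool from outside, world axes, zero at the start; "ft_torque": the same for the moment, N m; "grip_width": finger opening in m; "grasp_force": force on a finger pad.
Only numpy, scipy, OpenCV 4.12 (cv2) and the standard library are available. Lean on these libraries where they do the work, as an engineer would, in place of code of your own. Each camera call takes 0.05 s, during which the arm holds its last target. There are 200 camera calls.

### The job

Line the four aluminium tins up in order of size on the low white riser, one on each cork pad: the largest next to the big glass jar, then smaller and smaller to the smallest at the far end. Keep the tins upright all the time, for they are full of beads, and centre each on its pad. Leave the glass jar and the tweezers where they are.

Things in the scene. Friction and masses are not known exactly. Their poses are not given: they have to be found in the camera images.
- tin_30: The smallest of four plain round aluminium screw-lid tins, alike but for size: 30 mm in diameter, 26 mm high, about 30 g (by up to a third more or less). Stands upright, loose on the table. Origin: centre of its underside; z up along its axis; its yaw means nothing.
- tin_39: The second smallest of four plain round aluminium screw-lid tins, alike but for size: 39 mm in diameter, 32 mm high, about 55 g (by up to a third more or less). Stands upright, loose on the table. Origin: centre of its underside; z up along its axis; its yaw means nothing.
- tin_48: The second largest of four plain round aluminium screw-lid tins, alike but for size: 48 mm in diameter, 38 mm high, about 95 g (by up to a third more or less). Stands upright, loose on the table. Origin: centre of its underside; z up along its axis; its yaw means nothing.
- tin_57: The largest of four plain round aluminium screw-lid tins, alike but for size: 57 mm in diameter, 44 mm high, about 150 g (by up to a third more or less). Stands upright, loose on the table. Origin: centre of its underside; z up along its axis; its yaw means nothing.
- pad_a: The first (order a, b, c, d) of four like cork pads, 62 mm across, in a straight row, 80 mm apart, on a low fixed white riser (90 x 320 mm). Either pad_a or pad_d is next to the glass jar. Origin: centre of the cork's top, 20 mm above the table; y runs along the row from pad_d towards pad_a, x across the riser, z up.
- pad_b: The second (order a, b, c, d) of four like cork pads, 62 mm across, in a straight row, 80 mm apart, on a low fixed white riser (90 x 320 mm). Either pad_a or pad_d is next to the glass jar. Origin: centre of the cork's top, 20 mm above the table; y runs along the row from pad_d towards pad_a, x across the riser, z up.
- pad_c: The third (order a, b, c, d) of four like cork pads, 62 mm across, in a straight row, 80 mm apart, on a low fixed white riser (90 x 320 mm). Either pad_a or pad_d is next to the glass jar. Origin: centre of the cork's top, 20 mm above the table; y runs along the row from pad_d towards pad_a, x across the riser, z up.
- pad_d: The fourth (order a, b, c, d) of four like cork pads, 62 mm across, in a straight row, 80 mm apart, on a low fixed white riser (90 x 320 mm). Either pad_a or pad_d is next to the glass jar. Origin: centre of the cork's top, 20 mm above the table; y runs along the row from pad_d towards pad_a, x across the riser, z up.
- glass_jar: Big glass jar of wooden beads, grey silicone lid, 84 mm in diameter, 90 mm high, 450 g, loose, standing on the table beyond one end of the riser, 105 mm from the centre of the nearest cork pad (a 64 mm black and copper wire spool, 40 mm high, stands at the other end). Origin: centre of its underside.
- tweezers: Stainless steel tweezers, 127 mm long, 18 mm wide, 9 mm high, 25 g, lying loose on the table among the tins. Origin: middle of their length, at table height; x points along them to the tips. A yellow bead scoop (110 x 38 mm, 14 mm high) and pliers (135 x 44 mm, 12 mm high) lie among the tins in the same way.

How it is judged:
At the end, for the whole second after the job is handed in: Each tin is upright (6 degrees), released and at rest on its own pad, centres within 12 mm: the 57 mm tin on the pad next to the glass jar, then the 48, the 39 and, at the far end, the 30 mm tin. Glass jar within 20 mm and tweezers within 30 mm of where they were (((horizontal distance between glass_jar and pad_a below 0.2 m and (horizontal distance between tin_57 and pad_a below 0.012 m and z of tin_57 in the frame of pad_a between -0.006 and 0.006 m and angle between tin_57's own z axis and vertical below 0.1 rad and linear speed of tin_57 below 0.02 m/s and angular speed of tin_57 below 0.3 rad/s) and (horizontal distance between tin_48 and pad_b below 0.012 m and z of tin_48 in the frame of pad_b between -0.006 and 0.006 m and angle between tin_48's own z axis and vertical below 0.1 rad and linear speed of tin_48 below 0.02 m/s and angular speed of tin_48 below 0.3 rad/s) and (horizontal distance between tin_39 and pad_c below 0.012 m and z of tin_39 in the frame of pad_c between -0.006 and 0.006 m and angle between tin_39's own z axis and vertical below 0.1 rad and linear speed of tin_39 below 0.02 m/s and angular speed of tin_39 below 0.3 rad/s) and (horizontal distance between tin_30 and pad_d below 0.012 m and z of tin_30 in the frame of pad_d between -0.006 and 0.006 m and angle between tin_30's own z axis and vertical below 0.1 rad and linear speed of tin_30 below 0.02 m/s and angular speed of tin_30 below 0.3 rad/s)) or (horizontal distance between glass_jar and pad_d below 0.2 m and (horizontal distance between tin_57 and pad_d below 0.012 m and z of tin_57 in the frame of pad_d between -0.006 and 0.006 m and angle between tin_57's own z axis and vertical below 0.1 rad and linear speed of tin_57 below 0.02 m/s and angular speed of tin_57 below 0.3 rad/s) and (horizontal distance between tin_48 and pad_c below 0.012 m and z of tin_48 in the frame of pad_c between -0.006 and 0.006 m and angle between tin_48's own z axis and vertical below 0.1 rad and linear speed of tin_48 below 0.02 m/s and angular speed of tin_48 below 0.3 rad/s) and (horizontal distance between tin_39 and pad_b below 0.012 m and z of tin_39 in the frame of pad_b between -0.006 and 0.006 m and angle between tin_39's own z axis and vertical below 0.1 rad and linear speed of tin_39 below 0.02 m/s and angular speed of tin_39 below 0.3 rad/s) and (horizontal distance between tin_30 and pad_a below 0.012 m and z of tin_30 in the frame of pad_a between -0.006 and 0.006 m and angle between tin_30's own z axis and vertical below 0.1 rad and linear speed of tin_30 below 0.02 m/s and angular speed of tin_30 below 0.3 rad/s))) and distance of glass_jar from where it was at the start of the episode below 0.02 m and angle between glass_jar's own z axis and vertical below 0.1 rad and distance of tweezers from where it was at the start of the episode below 0.03 m); the robot touches nothing.
It fails at once if a tin is tipped by more than 40 degrees (angle between any of tin_30, tin_39, tin_48, tin_57's own z axis and vertical above 0.7 rad).
It fails at once if the glass jar is shifted by more than 20 mm (distance of glass_jar from where it was at the start of the episode above 0.02 m).
It fails at once if the tweezers are shifted by more than 30 mm (distance of tweezers from where it was at the start of the episode above 0.03 m).
It also fails if it takes over 93 s, if anything falls off the work surface, if the arm or the gripper's body presses on something with over 40 N, if the wrist force passes 120 N, or if a joint passes its speed limit or range.

## Working session

There is one attempt and no reset: what is moved stays moved. The work goes in short steps, Python scripts to look and compute and a shell command to move; the robot and the scene stay as the last step left them, time stands still between calls to the robot, and variables do not carry over. Pictures are saved under pics/ and viewed, at most 14 in all, crops included, and the job is handed in when it is done.

```bash
mkdir -p pics; ls; python3 - <<'E'
from workcell import telemetry, vision
import cv2,numpy as np
o=telemetry.get_obs();print({k:np.round(v,3).tolist() for k,v in o.items()})
for n in("top","scene"):
    c=vision.camera(n);print(n,c["fov_y"],c["cx"],c["cy"],np.round(c["pose"],4).tolist(),[k for k in c])
    cv2.imwrite(f"pics/{n}0.png",cv2.resize(c["img"][...,::-1],(800,600),interpolation=cv2.INTER_CUBIC))
E
```

```text
pics
{'clock': 0.0, 'joint_pos': [1.283, 0.241, 0.004, 1.335, -0.0, 1.571], 'joint_vel': [-0.0, -0.0, 0.0, -0.0, -0.001, -0.001], 'tau': [-0.001, -37.232, 25.241, 0.017, 0.0, 0.0], 'eef_pos': [0.142, 0.479, 0.23], 'tool_rot': [0.143, 0.99, -0.001, -0.0], 'ft_force': [-0.405, -0.062, -0.115], 'ft_torque': [-0.013, -0.027, -0.023], 'grasp_force': 0.0, 'grip_width': 0.085}
top 56.688343624579836 276.6594260980989 213.7704988986301 [[0.0099, 0.9933, -0.1149, 0.4447], [-0.9994, 0.0058, -0.0355, -0.0105], [-0.0346, 0.1151, 0.9927, 0.7895], [0.0, 0.0, 0.0, 1.0]] ['img', 'fov_y', 'cx', 'cy', 'pose']
scene 46.77830004128675 279.19393876288433 206.03181404705234 [[-0.7651, -0.5359, 0.357, 0.9159], [0.6439, -0.6366, 0.4244, 0.4246], [-0.0002, 0.5546, 0.8321, 0.912], [0.0, 0.0, 0.0, 1.0]] ['img', 'fov_y', 'cx', 'cy', 'pose']
```

View pics/top0.png

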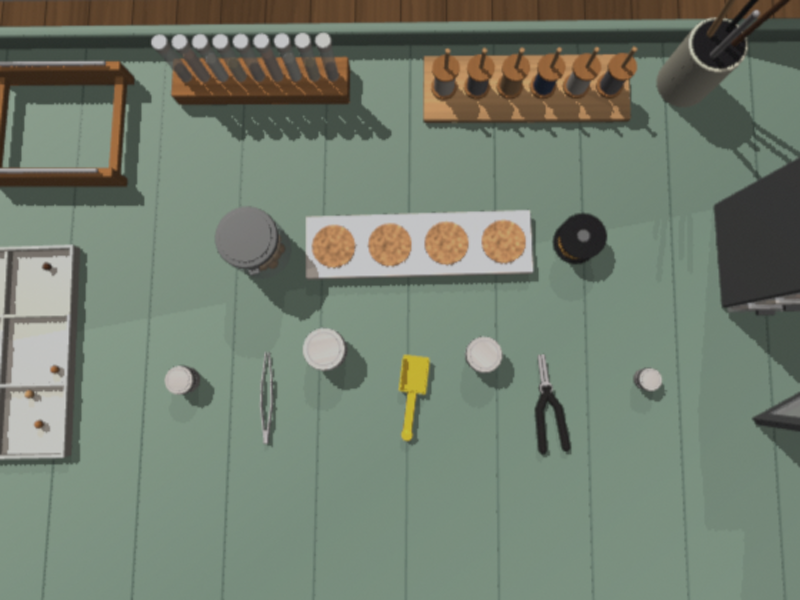

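View pics/scene0.png

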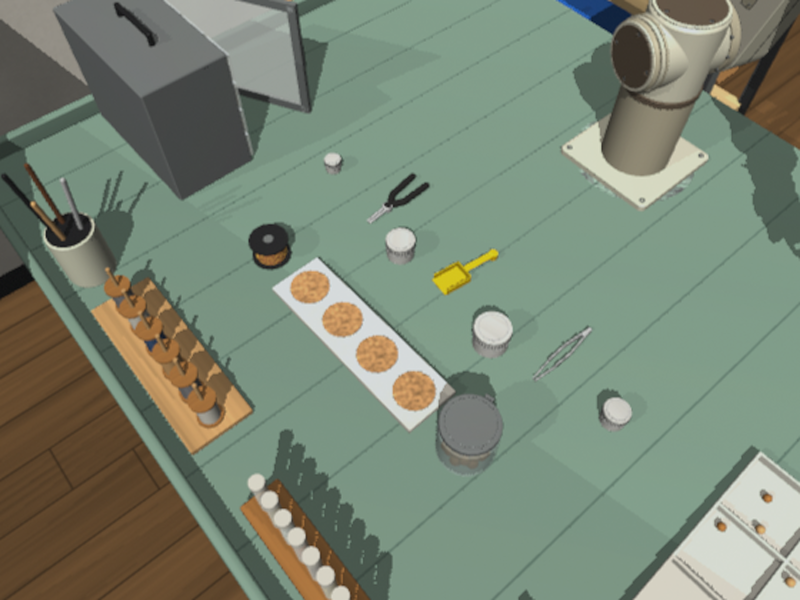

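The top view (800x600) shows the jar at (247,240) by the leftmost pad, pads at (334,246), (390,244), (446,242), (503,241), and the spool at (580,238). The tins are at (324,349), (484,354), (180,380) and (650,379), and the tweezers at (267,398). I'll refine these with blob centroids and cross-check the two cameras.

```bash
cat > h.py <<'E'
from workcell import telemetry, vision
import cv2,numpy as np
def w(c,u,v,z):
    f=210/np.tan(np.radians(c["fov_y"]/2)); P=c["pose"]
    d=P[:3,:3]@np.array([(u-c["cx"])/f,-(v-c["cy"])/f,-1]); t=(z-P[2,3])/d[2]
    return P[:3,3]+t*d, f/t
def blob(c,u,v,kind,r=26):
    # u,v native; returns centre & mean dia in px (ellipse from moments)
    h=cv2.cvtColor(c["img"],cv2.COLOR_RGB2HSV).astype(int)
    m=((h[...,1]<40)&(h[...,2]>135)) if kind=="tin" else ((h[...,0]<25)&(h[...,1]>60))
    m=m.astype(np.uint8)
    n,L,S,C=cv2.connectedComponentsWithStats(m)
    i=min(range(1,n),key=lambda k:np.hypot(*(C[k]-[u,v]))+(S[k,4]<80)*1000)
    k=max(cv2.findContours((L==i).astype(np.uint8),0,1)[0],key=len)
    (x,y),r_=cv2.minEnclosingCircle(k)
    return C[i],2*np.sqrt(S[i,4]/np.pi),S[i,:4],2*r_
E
python3 - <<'E'
from h import *
T={"57":((324,349),(493,328),.044),"48":((484,354),(401,239),.038),"39":((180,380),(617,408),.032),"30":((650,379),(333,159),.026)}
P={"j1":((334,246),(414,390),.02),"2":((390,244),(377,353),.02),"3":((446,242),(343,319),.02),"4":((503,241),(310,286),.02)}
for j,n in enumerate(("top","scene")):
    c=vision.camera(n)
    for k,kind,D in [(k,"tin",v) for k,v in T.items()]+[(k,"pad",v) for k,v in P.items()]:
        C,d,b,d2=blob(c,D[j][0]*.7,D[j][1]*.7,kind); X,s=w(c,*C,D[2])
        print(n,k,np.round(C,1),b,"dia mm",round(d/s*1000,1),np.round(X[:2],4))
        if j==0:pass
    for nm,q in (("jar",[(247,238),(470,422)][j]),):
        print(n,nm,np.round(w(c,q[0]*.7,q[1]*.7,.09)[0][:2],4))
    big=cv2.resize(c["img"][...,::-1],None,fx=4,fy=4,interpolation=cv2.INTER_CUBIC)
    if j==0: cv2.imwrite("pics/crop1.png",cv2.resize(big[860:1160,400:2000],(800,150)).copy())
E
```

```text
top 57 [209.6 243.5] [  0  42 414 378] dia mm 628.8 [0.4726 0.1447]
top 48 [444.4 298.6] [411 153  70 267] dia mm 256.1 [ 0.3738 -0.2989]
top 39 [187.8 274.3] [186 252   4  45] dia mm 23.3 [0.4131 0.1879]
top 30 [444.4 298.6] [411 153  70 267] dia mm 260.2 [ 0.3727 -0.3035]
top j1 [233.2 172. ] [219 158  30  29] dia mm 60.1 [0.6184 0.1059]
top 2 [272.5 171. ] [258 156  30  30] dia mm 60.4 [0.6206 0.0263]
top 3 [312.2 169.8] [297 155  31  30] dia mm 60.6 [ 0.6231 -0.0537]
top 4 [352.2 168.7] [337 154  31  30] dia mm 60.9 [ 0.6256 -0.1335]
top jar [0.6125 0.2078]
scene 57 [344.2 232.5] [331 218  28  33] dia mm 59.8 [0.4828 0.119 ]
scene 48 [279.3 170.1] [269 159  22  27] dia mm 49.5 [ 0.4775 -0.0962]
scene 39 [431.7 288.9] [420 278  23  25] dia mm 41.7 [0.4356 0.3169]
scene 30 [232.  110.7] [226 106  13  10] dia mm 27.9 [ 0.4408 -0.3252]
scene j1 [289.4 273.2] [275 260  30  28] dia mm 58.2 [0.6225 0.1076]
scene 2 [263.4 247.3] [249 235  30  26] dia mm 57.1 [0.6251 0.0278]
scene 3 [239.4 223.2] [226 212  28  24] dia mm 56.2 [ 0.6276 -0.0516]
scene 4 [216.5 200.4] [203 190  28  22] dia mm 55.4 [ 0.6303 -0.1317]
scene jar [0.6195 0.2124]
```

```bash
python3 - <<'E'
from h import *
c=vision.camera("top"); t=[]
for u,v in((324,349),(484,354),(180,380),(650,379)):
    u,v=int(u*.7),int(v*.7); t.append(cv2.resize(c["img"][v-24:v+24,u-24:u+24,::-1],(400,400),interpolation=cv2.INTER_CUBIC)); print(u-24,v-24)
cv2.imwrite("pics/tins.png",cv2.resize(np.vstack([np.hstack(t[:2]),np.hstack(t[2:])]),(600,600)))
c=vision.camera("wrist");print(c["fov_y"],np.round(c["pose"],3).tolist())
cv2.imwrite("pics/wr0.png",c["img"][...,::-1])
E
```

```text
202 220
314 223
101 242
430 241
61.22081773809579 [[0.284, -0.925, -0.254, 0.077], [0.959, 0.274, 0.076, 0.499], [-0.0, -0.265, 0.964, 0.374], [0.0, 0.0, 0.0, 1.0]]
```

View pics/tins.png

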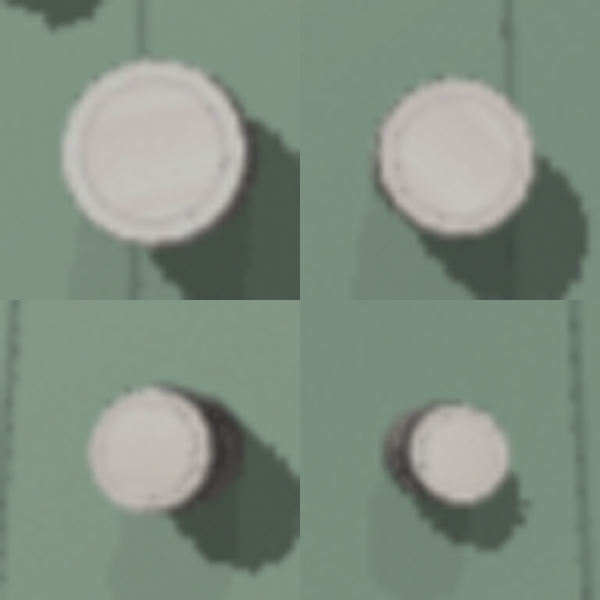

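View pics/wr0.png

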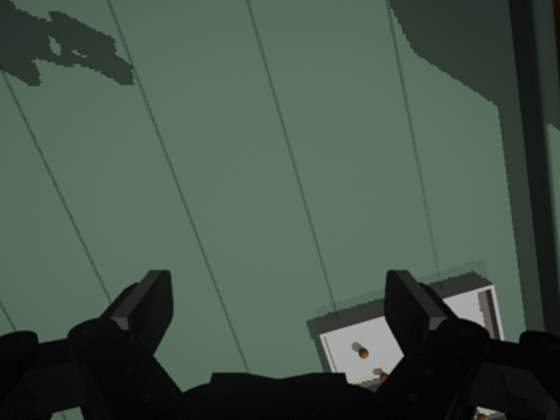

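Crop centres, top camera native pixels: 57 at (226.1,243.7), 48 at (338.3,247.6), 39 at (124.5,265.5), 30 at (454.9,265). The sizes fall in the expected order.

```bash
python3 - <<'E'
from h import *
c=vision.camera("top")
for n,o,q,d,z in (("57",(202,220),(154,151),183,.044),("48",(314,223),(155,157),157,.038),("39",(101,242),(150,150),122,.032),("30",(430,241),(159,153),99,.026)):
    X,s=w(c,o[0]+q[0]/6.25-.5,o[1]+q[1]/6.25-.5,z); print(n,np.round(X,4),"dia",round(d/6.25/s*1000,1))
E
python3 -m inch '[[[0,0,0.0186],[0,0,0],-1],[[0,0,0.0186],[0,0,0],-1],[[0,0,0.0186],[0,0,0],-1],[[0,0,0.0186],[0,0,0],-1],[[0,0,0.0186],[0,0,0],-1],[[0,0,0.0186],[0,0,0],-1],[[0,0,0.0186],[0,0,0],-1],[[0,0,0.0186],[0,0,0],-1],[[0,0,0.0186],[0,0,0],-1],[[0,0,0.0186],[0,0,0],-1]]'
python3 -m inch '[[[0,0,0.0186],[0,0,0],-1],[[0,0,0],[0,0,0],-1],[[0,0,0],[0,0,0],-1]]'
```

```text
57 [0.4726 0.1127 0.044 ] dia 56.2
48 [ 0.4671 -0.1024  0.038 ] dia 48.1
39 [0.4287 0.3135 0.032 ] dia 38.2
30 [ 0.4362 -0.3259  0.026 ] dia 30.3
clock: 1.18
eef_pos: [0.1419, 0.4794, 0.2313]
tool_rot: [0.668, 0.744, -0.0, 0.0]
ft_force: [-0.4, -0.1, 0.3]
grip_width: 0.085
grasp_force: 0.0
clock: 1.43
eef_pos: [0.1419, 0.4794, 0.2313]
tool_rot: [0.707, 0.707, -0.0, 0.0]
ft_force: [0.2, 0.4, -0.1]
grip_width: 0.0854
grasp_force: 0.0
```

```bash
python3 -m inch '[[[0,0,0],[-0.0871,0.0792,0.0217],-1],[[0,0,0],[-0.0871,0.0792,0.0217],-1],[[0,0,0],[-0.0871,0.0792,0.0217],-1],[[0,0,0],[-0.0871,0.0792,0.0217],-1],[[0,0,0],[-0.0871,0.0792,0.0217],-1],[[0,0,0],[-0.0871,0.0792,0.0217],-1],[[0,0,0],[-0.0871,0.0792,0.0217],-1],[[0,0,0],[-0.0871,0.0792,0.0217],-1],[[0,0,0],[-0.0871,0.0792,0.0217],-1],[[0,0,0],[-0.0871,0.0792,0.0217],-1]]' | head -2
python3 -m inch '[[[0,0,0],[-0.0871,0.0792,0.0217],-1],[[0,0,0],[-0.0871,0.0792,0.0217],-1],[[0,0,0],[-0.0871,0.0792,0.0217],-1],[[0,0,0],[-0.0871,0.0792,0.0217],-1],[[0,0,0],[0,0,0],-1],[[0,0,0],[0,0,0],-1],[[0,0,0],[0,0,0],-1]]'
python3 - <<'E'
from h import *
c=vision.camera("wrist")
print(np.round(c["pose"],3).tolist(),c["cx"],c["cy"])
cv2.imwrite("pics/wr1.png",c["img"][...,::-1])
E
```

```text
clock: 2.27
eef_pos: [0.3798, 0.2161, 0.1662]
clock: 2.85
eef_pos: [0.4732, 0.1127, 0.14]
tool_rot: [0.708, 0.706, -0.0, -0.0]
ft_force: [-0.6, 0.5, -0.3]
grip_width: 0.0852
grasp_force: 0.0
[[1.0, 0.001, 0.003, 0.473], [-0.002, 0.964, 0.265, 0.181], [-0.002, -0.265, 0.964, 0.283], [0.0, 0.0, 0.0, 1.0]] 278.1972269520622 214.76213633175442
```

View pics/wr1.png

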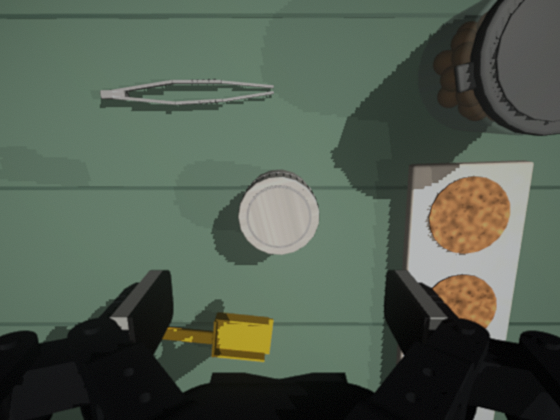

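Wrist view: the tin_57 lid is centred at (279,214) and the near-jar cork at (469,215). The tweezers and scoop are clear of the finger line.

```bash
python3 - <<'E'
from h import *
c=vision.camera("wrist")
print(w(c,279,214.5,.044),w(c,469,215,.02))
E
```

```text
(array([0.47312639, 0.1157787 , 0.044     ]), np.float64(1432.9011386889001)) (array([0.61894299, 0.10872652, 0.02      ]), np.float64(1303.0176420526489))
```

```bash
python3 -m inch '[[[0,0,0],[0.007,0.001,0.1],-1],[[0,0,0],[0,0,0.1],-1],[[0,0,0],[0,0,0.1],-1],[[0,0,0],[0,0,0.08],-1],[[0,0,0],[0,0,0.06],-1],[[0,0,0],[0,0,0],-1],[[0,0,0],[0,0,0],-1],[[0,0,0],[0,0,0],1],[[0,0,0],[0,0,0],1],[[0,0,0],[0,0,0],1]]'
python3 -m inch '[[[0,0,0],[0,0,0],1],[[0,0,0],[0,0,0],1],[[0,0,0],[0,0,0],1],[[0,0,0],[0,0,0],1],[[0,0,0],[0,0,0],1],[[0,0,0],[0,0,0],1]]'
```

```text
clock: 3.78
eef_pos: [0.4754, 0.1156, 0.0103]
tool_rot: [0.708, 0.706, 0.002, 0.001]
ft_force: [-2.0, -0.8, 5.2]
grip_width: 0.0555
grasp_force: 62.9
clock: 4.28
eef_pos: [0.4754, 0.1156, 0.0103]
tool_rot: [0.708, 0.706, 0.002, 0.001]
ft_force: [-1.1, 0.8, 6.2]
grip_width: 0.0555
grasp_force: 62.9
```

```bash
python3 -m inch '[[[0,0,0],[0,0,-0.06],1],[[0,0,0],[0,0,-0.1],1],[[0,0,0],[0,0,-0.09],1],[[0,0,0],[-0.005,0.1,0],1],[[0,0,0],[-0.01,0.12,0],1],[[0,0,0],[-0.01,0.12,0],1],[[0,0,0],[0,0.09,0],1],[[0,0,0],[0,0.05,0],1],[[0,0,0],[0,0,0],1],[[0,0,0],[0,0,0],1]]'
python3 - <<'E'
from h import *
c=vision.camera("wrist")
cv2.imwrite("pics/wr2.png",c["img"][...,::-1])
E
```

```text
clock: 5.12
eef_pos: [0.618, 0.1068, 0.0832]
tool_rot: [0.708, 0.706, -0.0, -0.0]
ft_force: [-0.5, 0.2, -2.3]
grip_width: 0.0557
grasp_force: 64.4
```

View pics/wr2.png

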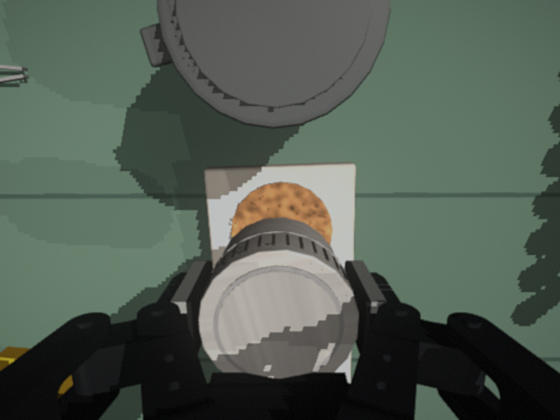

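The tin is held upright, with its lid about (280,322) over cork spanning columns 232–331 and its far edge at row 181.

```bash
python3 - <<'E'
from h import *
c=vision.camera("wrist")
print(w(c,281,181,.02)[0]-[0,.031,0],w(c,232,225,.02)[0],w(c,331,225,.02)[0])
print("lid",w(c,280,322,.117),158/w(c,280,322,.117)[1], w(c,280,250,.117)[0]-[0,.0285,0])
E
```

```text
[0.61821041 0.10781729 0.02      ] [0.58848259 0.11192323 0.02      ] [0.64847842 0.11180463 0.02      ]
lid (array([0.61737839, 0.10647068, 0.117     ]), np.float64(2885.0482140117892)) 0.05476511596327671 [0.61741846 0.10458463 0.117     ]
```

```bash
python3 -m inch '[[[0,0,0],[0.005,0.002,0.06],1],[[0,0,0],[0,0,0.06],1],[[0,0,0],[0,0,0.035],1],[[0,0,0],[0,0,0.015],1],[[0,0,0],[0,0,0],1],[[0,0,0],[0,0,0],1]]'
```

```text
clock: 5.72
eef_pos: [0.6184, 0.1086, 0.0327]
tool_rot: [0.708, 0.706, 0.0, 0.0]
ft_force: [0.1, -0.7, -1.6]
grip_width: 0.0554
grasp_force: 64.1
```

```bash
python3 -m inch '[[[0,0,0],[0,0,0.006],1],[[0,0,0],[0,0,0],1],[[0,0,0],[0,0,0],-1],[[0,0,0],[0,0,0],-1],[[0,0,0],[0,0,0],-1],[[0,0,0],[0,0,0],-1],[[0,0,0],[0,0,0],-1],[[0,0,0],[0,0,0],-1]]'
python3 -m inch '[[[0,0,0],[0,0,-0.08],-1],[[0,0,0],[0,0,-0.12],-1],[[0,0,0],[0,0,-0.12],-1],[[0,0,0],[-0.1,-0.07,0],-1],[[0,0,0],[-0.1,-0.07,0],-1],[[0,0,0],[-0.1,-0.07,0],-1],[[0,0,0],[-0.1,-0.07,0],-1],[[0,0,0],[-0.1,-0.07,0],-1],[[0,0,0],[-0.1,-0.07,0],-1],[[0,0,0],[-0.1,-0.07,0],-1]]'
python3 - <<'E'
from h import *
c=vision.camera("top")
cv2.imwrite("pics/top1.png",cv2.resize(c["img"][120:330,70:490][:,:,::-1],(800,400),interpolation=cv2.INTER_CUBIC))
E
```

```text
clock: 6.38
eef_pos: [0.6186, 0.1085, 0.0305]
tool_rot: [0.708, 0.706, 0.0, 0.0]
ft_force: [-0.6, 0.8, 0.6]
grip_width: 0.0852
grasp_force: 0.0
clock: 7.22
eef_pos: [0.4698, -0.1023, 0.1266]
tool_rot: [0.708, 0.706, 0.0, 0.0]
ft_force: [0.4, -0.9, -0.2]
grip_width: 0.0856
grasp_force: 0.0
```

View pics/top1.png

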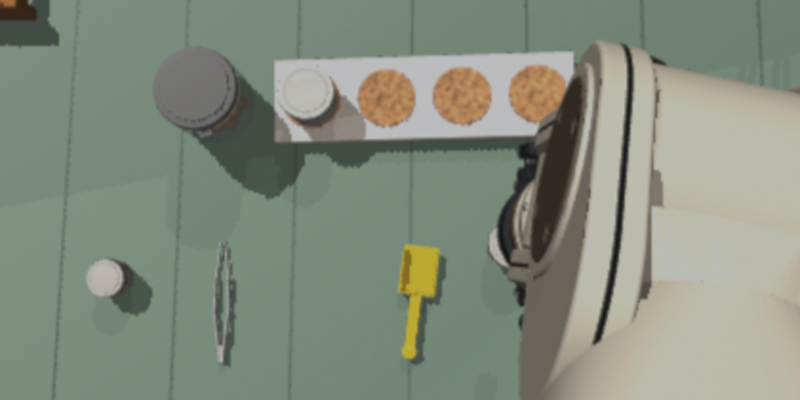

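Tin_57 stands on the jar-side pad with its lid at (307,94), and nothing else has moved. Next is tin_48.

```bash
python3 -m inch '[[[0,0,0],[0.003,-0.012,0.08],-1],[[0,0,0],[0,0,0.1],-1],[[0,0,0],[0,0,0.1],-1],[[0,0,0],[0,0,0.08],-1],[[0,0,0],[0,0,0.04],-1],[[0,0,0],[0,0,0],-1],[[0,0,0],[0,0,0],-1],[[0,0,0],[0,0,0],1],[[0,0,0],[0,0,0],1],[[0,0,0],[0,0,0],1]]'
python3 -m inch '[[[0,0,0],[0,0,0],1],[[0,0,0],[0,0,0],1],[[0,0,0],[0,0,0],1],[[0,0,0],[0,0,0],1]]'
```

```text
clock: 8.1
eef_pos: [0.4686, -0.1004, 0.0077]
tool_rot: [0.708, 0.706, 0.001, 0.001]
ft_force: [-0.8, 0.1, 0.3]
grip_width: 0.0517
grasp_force: 0.0
clock: 8.43
eef_pos: [0.4687, -0.1004, 0.008]
tool_rot: [0.708, 0.706, 0.001, 0.001]
ft_force: [0.0, -0.1, 5.7]
grip_width: 0.0465
grasp_force: 60.8
```

```bash
python3 -m inch '[[[0,0,0],[0,0,-0.06],1],[[0,0,0],[0,0,-0.11],1],[[0,0,0],[0,0,-0.1],1],[[0,0,0],[0.07,0.08,0],1],[[0,0,0],[0.09,0.11,0],1],[[0,0,0],[0.09,0.11,0],1],[[0,0,0],[0.09,0.11,0],1],[[0,0,0],[0.058,0.068,0],1],[[0,0,0],[0.03,0.03,0],1],[[0,0,0],[0,0,0],1]]'
python3 -m inch '[[[0,0,0],[0,0,0],1],[[0,0,0],[0,0,0],1]]' | head -2
python3 - <<'E'
from h import *
c=vision.camera("wrist")
cv2.imwrite("pics/wr3.png",c["img"][...,::-1])
E
```

```text
clock: 9.27
eef_pos: [0.6202, 0.0287, 0.0874]
tool_rot: [0.707, 0.707, 0.001, 0.001]
ft_force: [-0.1, 0.6, -0.5]
grip_width: 0.0466
grasp_force: 61.8
clock: 9.43
eef_pos: [0.6168, 0.0254, 0.0872]
```

View pics/wr3.png

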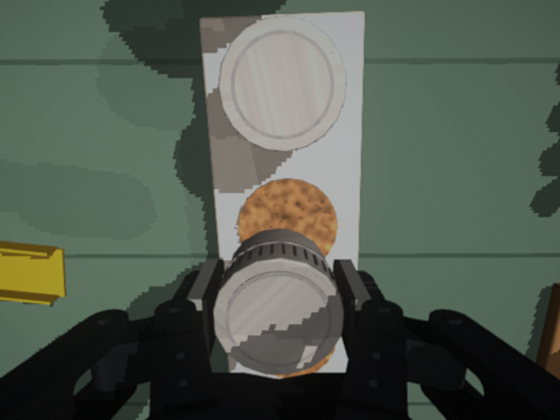

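Held tin_48: lid about (279,313). Cork: columns 237–337, far edge at row 178. Tin_57's lid is at (284,84).

```bash
python3 - <<'E'
from h import *
from workcell import telemetry
print(telemetry.get_obs()["eef_pos"])
c=vision.camera("wrist")
print("pad",w(c,287,178,.02)[0]-[0,.031,0],w(c,237,222,.02)[0],w(c,337,222,.02)[0])
print("lid far edge",w(c,279,256,.117)[0]-[0,.024,0],w(c,279,313,.117)[0],129/w(c,279,313,.117)[1])
print("57",w(c,284,84,.064)[0])
E
```

```text
[0.61674572 0.02512524 0.08730693]
pad [0.62164989 0.02710674 0.02      ] [0.59086683 0.03081658 0.02      ] [0.65256565 0.03063491 0.02      ]
lid far edge [0.61688942 0.02353168 0.117     ] [0.61682109 0.02570067 0.117     ] 0.04610372346162547
57 [0.6192531  0.10721799 0.064     ]
```

```bash
python3 -m inch '[[[0,0,0],[0.007,0.016,0],1],[[0,0,0],[0,0,0.05],1],[[0,0,0],[0,0,0.07],1],[[0,0,0],[0,0,0.05],1],[[0,0,0],[0,0,0.02],1],[[0,0,0],[0,0,0],1],[[0,0,0],[0,0,0],1]]'
```

```text
clock: 10.12
eef_pos: [0.6229, 0.0277, 0.0308]
tool_rot: [0.708, 0.706, 0.0, 0.0]
ft_force: [-0.2, -0.6, -0.9]
grip_width: 0.046
grasp_force: 62.1
```

```bash
python3 -m inch '[[[0,0,0],[0,0,0.006],1],[[0,0,0],[0,0,0],1],[[0,0,0],[0,0,0],-1],[[0,0,0],[0,0,0],-1],[[0,0,0],[0,0,0],-1],[[0,0,0],[0,0,0],-1],[[0,0,0],[0,0,0],-1],[[0,0,0],[0,0,-0.08],-1],[[0,0,0],[0,0,-0.12],-1],[[0,0,0],[0,0,-0.12],-1]]'
python3 -m inch '[[[0,0,0],[0,-0.12,0],-1],[[0,0,0],[0,-0.12,0],-1],[[0,0,0],[0.08,-0.1,0],-1],[[0,0,0],[0.1,-0.1,0],-1],[[0,0,0],[0.12,-0.06,0],-1],[[0,0,0],[0.12,-0.06,0],-1],[[0,0,0],[0.12,-0.06,0],-1],[[0,0,0],[0.12,-0.024,0],-1],[[0,0,0],[0.1,0,0],-1],[[0,0,0],[0.1,0,0],-1]]'
python3 -m inch '[[[0,0,0],[0.07,0,0],-1],[[0,0,0],[0.029,0,0],-1],[[0,0,0],[0,0,0],-1],[[0,0,0],[0,0,0],-1],[[0,0,0],[0,0,0],-1]]'
python3 - <<'E'
from h import *
c=vision.camera("wrist")
cv2.imwrite("pics/wr4.png",c["img"][...,::-1])
E
```

```text
clock: 10.95
eef_pos: [0.6212, 0.028, 0.1241]
tool_rot: [0.708, 0.706, -0.002, -0.001]
ft_force: [1.1, 0.2, 0.4]
grip_width: 0.0853
grasp_force: 0.0
clock: 11.78
eef_pos: [0.4297, 0.2878, 0.1251]
tool_rot: [0.708, 0.707, 0.0, 0.0]
ft_force: [1.8, -0.8, 0.6]
grip_width: 0.0855
grasp_force: 0.0
clock: 12.2
eef_pos: [0.4305, 0.3144, 0.1244]
tool_rot: [0.708, 0.706, -0.001, 0.0]
ft_force: [0.5, -0.2, -0.7]
grip_width: 0.0853
grasp_force: 0.0
```

View pics/wr4.png

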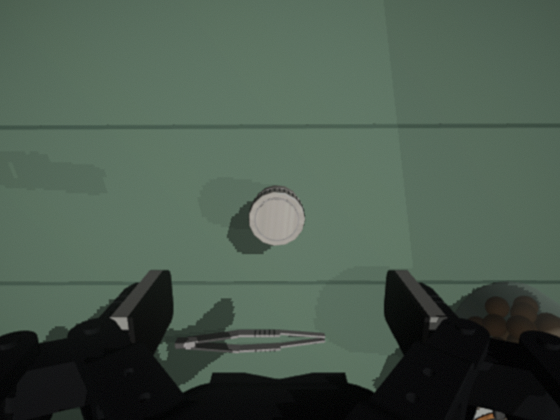

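Tin_39's lid is at (277,219), about (0.4297, 0.315), and the tweezers are well clear.

```bash
python3 -m inch '[[[0,0,0],[0.002,-0.003,0.08],-1],[[0,0,0],[0,0,0.1],-1],[[0,0,0],[0,0,0.1],-1],[[0,0,0],[0,0,0.08],-1],[[0,0,0],[0,0,0.035],-1],[[0,0,0],[0,0,0],-1],[[0,0,0],[0,0,0],-1],[[0,0,0],[0,0,0],1],[[0,0,0],[0,0,0],1],[[0,0,0],[0,0,0],1]]' | head -2
python3 -m inch '[[[0,0,0],[0,0,0],1],[[0,0,0],[0,0,0],1],[[0,0,0],[0,0,0],1],[[0,0,0],[0,0,0],1],[[0,0,0],[0,0,0],1],[[0,0,0],[0,0,0],1]]'
```

```text
clock: 13.08
eef_pos: [0.431, 0.3171, 0.0077]
clock: 13.58
eef_pos: [0.4308, 0.3171, 0.0076]
tool_rot: [0.708, 0.706, 0.001, 0.0]
ft_force: [-0.5, -1.2, 5.1]
grip_width: 0.0369
grasp_force: 59.4
```

```bash
python3 -m inch '[[[0,0,0],[0,0,-0.08],1],[[0,0,0],[0,0,-0.12],1],[[0,0,0],[0,0,-0.12],1],[[0,0,0],[-0.08,0,0],1],[[0,0,0],[-0.12,0,0],1],[[0,0,0],[-0.12,0,0],1],[[0,0,0],[-0.12,0,0],1],[[0,0,0],[-0.12,0,0],1],[[0,0,0],[-0.12,0,0],1],[[0,0,0],[-0.12,0,0],1]]' | head -2
python3 -m inch '[[[0,0,0],[-0.065,0.1,0],1],[[0,0,0],[-0.07,0.11,0],1],[[0,0,0],[-0.07,0.11,0],1],[[0,0,0],[-0.07,0.11,0],1],[[0,0,0],[-0.07,0.11,0],1],[[0,0,0],[-0.05,0.07,0],1],[[0,0,0],[-0.035,0.034,0],1],[[0,0,0],[0,0,0],1],[[0,0,0],[0,0,0],1],[[0,0,0],[0,0,0],1]]'
python3 - <<'E'
from h import *
c=vision.camera("wrist")
cv2.imwrite("pics/wr5.png",c["img"][...,::-1])
E
```

```text
clock: 14.42
eef_pos: [0.429, 0.0749, 0.1026]
clock: 15.25
eef_pos: [0.6211, -0.0526, 0.1019]
tool_rot: [0.708, 0.706, -0.0, -0.001]
ft_force: [0.2, 0.6, -1.0]
grip_width: 0.037
grasp_force: 60.2
```

View pics/wr5.png

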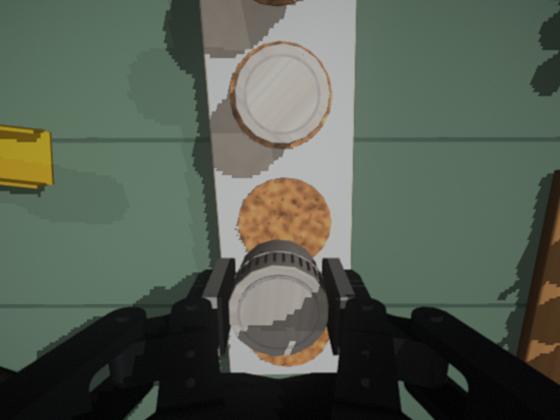

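Held tin_39: lid about (279,310), width 100. Cork: columns 237–331, far edge at row 177. Tin_48's lid is at (282,93), inside its cork.

```bash
python3 - <<'E'
from h import *
print(telemetry.get_obs()["eef_pos"])
c=vision.camera("wrist")
print("pad",w(c,284,177,.02)[0]-[0,.031,0],w(c,237,222,.02)[0],w(c,331,222,.02)[0])
print("lid far edge",w(c,279,264,.126)[0]-[0,.0195,0],w(c,279,310,.126)[0])
print("48",w(c,282,93,.058)[0])
E
```

```text
[ 0.62099842 -0.05233746  0.10205982]
pad [ 0.62426955 -0.05209663  0.02      ] [ 0.59329438 -0.05100695  0.02      ] [ 0.65536953 -0.05107673  0.02      ]
lid far edge [ 0.62110114 -0.05485494  0.126     ] [ 0.62107727 -0.05393691  0.126     ]
48 [0.62265188 0.02733608 0.058     ]
```

```bash
python3 -m inch '[[[0,0,0],[0.006,0.011,0.03],1],[[0,0,0],[0,0,0.07],1],[[0,0,0],[0,0,0.07],1],[[0,0,0],[0,0,0.05],1],[[0,0,0],[0,0,0.022],1],[[0,0,0],[0,0,0],1],[[0,0,0],[0,0,0],1]]'
```

```text
clock: 15.93
eef_pos: [0.6252, -0.0508, 0.0294]
tool_rot: [0.708, 0.706, -0.0, -0.0]
ft_force: [-1.2, 0.4, 0.1]
grip_width: 0.037
grasp_force: 60.5
```

```bash
python3 -m inch '[[[0,0,0],[0,0,0.004],1],[[0,0,0],[0,0,0],1],[[0,0,0],[0,0,0],-1],[[0,0,0],[0,0,0],-1],[[0,0,0],[0,0,0],-1],[[0,0,0],[0,0,0],-1],[[0,0,0],[0,0,0],-1],[[0,0,0],[0,0,-0.08],-1],[[0,0,0],[0,0,-0.12],-1],[[0,0,0],[0,0,-0.12],-1]]'|head -2
python3 -m inch '[[[0,0,0],[-0.05,-0.07,0],-1],[[0,0,0],[-0.1,-0.08,0],-1],[[0,0,0],[-0.1,-0.08,0],-1],[[0,0,0],[-0.1,-0.08,0],-1],[[0,0,0],[-0.1,-0.08,0],-1],[[0,0,0],[-0.1,-0.06,0],-1],[[0,0,0],[-0.1,-0.06,0],-1],[[0,0,0],[-0.1,-0.05,0],-1],[[0,0,0],[-0.1,-0.04,0],-1],[[0,0,0],[-0.061,-0.027,0],-1]]'|head -2
python3 -m inch '[[[0,0,0],[0,0,0],-1],[[0,0,0],[0,0,0],-1],[[0,0,0],[0,0,0],-1]]'
python3 - <<'E'
from h import *
c=vision.camera("wrist")
cv2.imwrite("pics/wr6.png",c["img"][...,::-1])
E
```

```text
clock: 16.77
eef_pos: [0.624, -0.0513, 0.1237]
clock: 17.6
eef_pos: [0.4352, -0.327, 0.1246]
clock: 17.85
eef_pos: [0.4367, -0.3238, 0.1242]
tool_rot: [0.708, 0.706, 0.0, -0.0]
ft_force: [-0.4, -0.2, -0.7]
grip_width: 0.0855
grasp_force: 0.0
```

View pics/wr6.png

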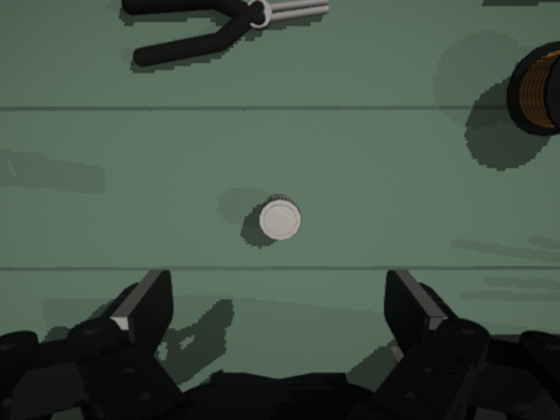

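Tin_30's lid is at (280,219), about (0.438, -0.325). The pliers and spool are clear.

```bash
python3 -m inch '[[[0,0,0],[-0.003,0.003,0.08],-1],[[0,0,0],[0,0,0.1],-1],[[0,0,0],[0,0,0.1],-1],[[0,0,0],[0,0,0.08],-1],[[0,0,0],[0,0,0.037],-1],[[0,0,0],[0,0,0],-1],[[0,0,0],[0,0,0],-1],[[0,0,0],[0,0,0],1],[[0,0,0],[0,0,0],1],[[0,0,0],[0,0,0],1]]' | head -2
python3 -m inch '[[[0,0,0],[0,0,0],1],[[0,0,0],[0,0,0],1],[[0,0,0],[0,0,0],1],[[0,0,0],[0,0,0],1],[[0,0,0],[0,0,0],1],[[0,0,0],[0,0,0],1]]'
```

```text
clock: 18.73
eef_pos: [0.4387, -0.3259, 0.0069]
clock: 19.23
eef_pos: [0.4382, -0.3257, 0.0064]
tool_rot: [0.708, 0.706, 0.0, 0.001]
ft_force: [-0.4, 0.4, 5.7]
grip_width: 0.0277
grasp_force: 58.6
```

```bash
python3 -m inch '[[[0,0,0],[0,0,-0.08],1],[[0,0,0],[0,0,-0.12],1],[[0,0,0],[0,0,-0.12],1],[[0,0,0],[0.07,0.07,0],1],[[0,0,0],[0.09,0.09,0],1],[[0,0,0],[0.09,0.09,0],1],[[0,0,0],[0.09,0.09,0],1],[[0,0,0],[0.09,0.09,0],1],[[0,0,0],[0.09,0.09,0],1],[[0,0,0],[0.08,0.07,0],1]]' | head -2
python3 -m inch '[[[0,0,0],[0.046,0.039,0],1],[[0,0,0],[0,0,0],1],[[0,0,0],[0,0,0],1],[[0,0,0],[0,0,0],1]]'
python3 - <<'E'
from h import *
c=vision.camera("wrist")
cv2.imwrite("pics/wr7.png",c["img"][...,::-1])
E
```

```text
clock: 20.07
eef_pos: [0.6166, -0.1436, 0.1011]
clock: 20.4
eef_pos: [0.6259, -0.1322, 0.1008]
tool_rot: [0.708, 0.706, -0.001, -0.0]
ft_force: [-0.1, 0.0, -0.8]
grip_width: 0.0277
grasp_force: 59.2
```

View pics/wr7.png

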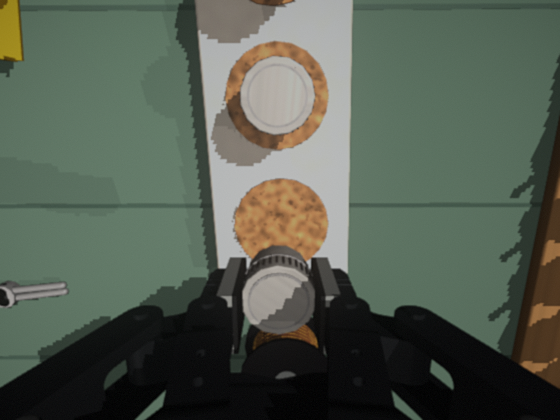

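Held tin_30: lid about (279,298). Cork: columns 233–328, far edge at row 178. Tin_39's lid at (277,96) is centred on its cork.

```bash
python3 - <<'E'
from h import *
print(telemetry.get_obs()["eef_pos"])
c=vision.camera("wrist")
print("pad",w(c,281,178,.02)[0]-[0,.031,0],w(c,233,222,.02)[0],w(c,328,222,.02)[0])
print("lid",w(c,279,264,.1205)[0]-[0,.015,0],w(c,279,298,.1205)[0])
print("39",w(c,277,96,.052)[0])
E
```

```text
[ 0.62571925 -0.13269357  0.1009227 ]
pad [ 0.6271215  -0.13296285  0.02      ] [ 0.59551601 -0.13101645  0.02      ] [ 0.65793578 -0.13121919  0.02      ]
lid [ 0.6258372  -0.13258835  0.1205    ] [ 0.62578907 -0.13168859  0.1205    ]
39 [ 0.62500136 -0.05421338  0.052     ]
```

```bash
python3 -m inch '[[[0,0,0],[0,0.004,0.03],1],[[0,0,0],[0,0,0.07],1],[[0,0,0],[0,0,0.07],1],[[0,0,0],[0,0,0.05],1],[[0,0,0],[0,0,0.023],1],[[0,0,0],[0,0,0],1],[[0,0,0],[0,0,0],1]]'
```

```text
clock: 21.08
eef_pos: [0.6275, -0.1326, 0.0281]
tool_rot: [0.708, 0.706, -0.0, -0.0]
ft_force: [0.4, 0.5, -0.9]
grip_width: 0.0276
grasp_force: 59.7
```

```bash
python3 -m inch '[[[0,0,0],[0,0,0.004],1],[[0,0,0],[0,0,0],1],[[0,0,0],[0,0,0],-1],[[0,0,0],[0,0,0],-1],[[0,0,0],[0,0,0],-1],[[0,0,0],[0,0,0],-1],[[0,0,0],[0,0,0],-1],[[0,0,0],[0,0,-0.08],-1],[[0,0,0],[0,0,-0.12],-1],[[0,0,0],[0,0,-0.12],-1]]'|head -2
python3 -m inch '[[[0,0,0],[-0.03,-0.08,-0.08],-1],[[0,0,0],[-0.08,-0.1,-0.05],-1],[[0,0,0],[-0.1,-0.08,0],-1],[[0,0,0],[-0.1,-0.08,0],-1],[[0,0,0],[-0.1,-0.08,0],-1],[[0,0,0],[-0.1,-0.06,0],-1],[[0,0,0],[-0.1,-0.06,0],-1],[[0,0,0],[-0.1,-0.05,0],-1],[[0,0,0],[-0.1,-0.04,0],-1],[[0,0,0],[0,0,0],-1]]'
python3 - <<'E'
from h import *
c=vision.camera("top")
for n,p,t in (("57",(334,246),.064),("48",(390,244),.058),("39",(446,242),.052),("30",(503,241),.046)):pass
cv2.imwrite("pics/top2.png",cv2.resize(c["img"][130:290,100:400][:,:,::-1],(800,427),interpolation=cv2.INTER_CUBIC))
E
```

```text
clock: 21.92
eef_pos: [0.6265, -0.1315, 0.1225]
clock: 22.75
eef_pos: [0.4358, -0.3795, 0.1623]
tool_rot: [0.71, 0.704, -0.001, 0.001]
ft_force: [0.6, 1.1, -0.1]
grip_width: 0.0856
grasp_force: 0.0
```

View pics/top2.png

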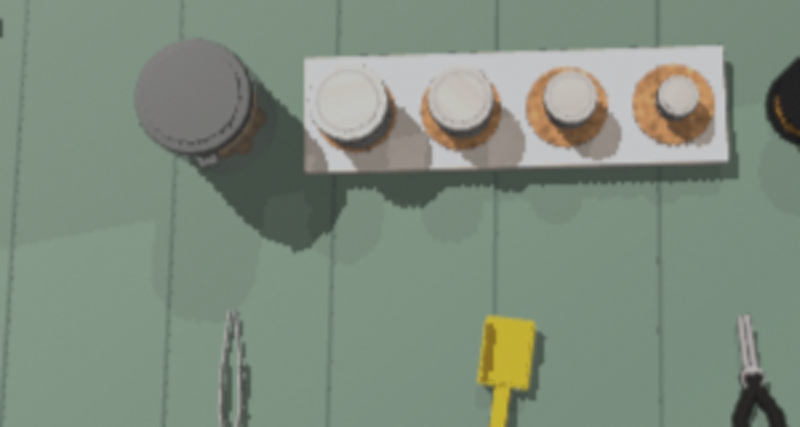

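Every tin stands on its own pad in order of size. Lid centres are at (349,103), (460,99), (570,97) and (678,97). The jar and tweezers have not moved. One numeric check before handing in.

```bash
python3 - <<'E'
from h import *
c=vision.camera("top")
P=[(.6184,.1059),(.6206,.0263),(.6231,-.0537),(.6256,-.1335)]
e=[]
for q,z,p in zip([(349,103),(460,99),(570,97),(678,97)],[.064,.058,.052,.046],P):
    X=w(c,100+q[0]/2.6667-.5,130+q[1]/2.667-.5,z)[0]; e.append(np.hypot(*(X[:2]-p))); print(np.round(X[:2]-p,4))
if max(e)<.008:
    from workcell import workorder; print(workorder.job_done())
E
```

```text
[-0.0025 -0.0011]
[-0.0002 -0.0008]
[ 0.0003 -0.0001]
[-0.0006  0.001 ]
the job is handed in; nothing more can be done
None
```

The job is handed in: all four tins stand upright and in size order, each measured within about 3 mm of its pad's centre (the limit is 12 mm), with the jar and tweezers left where they were.

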